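# Preset the batch counter's thumbwheels

## Robot

A 7-joint arm with a two-finger parallel gripper is mounted at the origin on a cart in front of the work surface, level with it; the furniture and walls round the work are solid. World frame = base frame: x ahead of the robot, y to its left, z up, the work surface at z = 0. Lengths are in m, angles in rad, forces in N, time in s.
With the tool pointing down it reaches from about 0.4 to 0.85 m from the base axis. Payload 4.5 kg.
Tool frame: the origin (TCP) lies midway between the tips of the shut fingers; the grasp point (between the pads) lies 19 mm behind it; z points along the fingers, y is the line along which they close (so a half turn about z gives the same grasp; the last joint's range is limited). The gripper opens to 88 mm and grips with 3 to 60 N. Pads are 18 mm wide; open, the fingers measure 123 mm over their backs; the gripper's body (75 mm by 187 mm) begins 45 mm behind the grasp point.
Start: joints at [-1.251, 0.689, -0.195, 1.565, 0.157, 0.902, -0.215], TCP at [0.176, 0.6, 0.239] pointing down, gripper open.
Joint ranges: [-3.01, 3.01], [-0.46, 2.08], [-1.47, 1.51], [0.13, 2.56], [-1, 4.14], [0.04, 2.09], [-2.66, 2.66]. Speed limits (rad/s): [2.57, 2.57, 3.14, 3.14, 3.14, 3.14, 3.14].

## Interface

Orientations are given as a unit quaternion [x, y, z, w].
In Python, from plant import r, eyes, finish_job gives the robot as it stands. The module is installed in compiled form; this text tells all that it offers.
- The arm moves only by the tool move_arm, never from a script. Its argument "motion" is a list of rows, each a list of 7 numbers: the shift along the tool's x, y, z in mm, then the turn, a rotation vector about the tool's x, y, z in degrees, then the closure, from 0 (fully open) to 1 (shut). A call has 1 to 5 rows; each row is the pose to reach, as a shift and turn from the pose commanded when the call began, along the tool's axes at that moment; what a row does not reach only later rows make up. A row lasts 1/8 s, in which the tool goes at most 62.5 mm and 10.7 degrees, less where a joint would pass 70% of its speed; a pose out of reach is approached as far as the arm can. A call with a gripper value outside its range is refused whole. The fingers move at their own pace and stop on an object; "newtons" is the grip in N (left out, the last holds). Time passes only in rows, so rows that repeat a pose let the fingers close. It gives the time, the measured TCP pose, the force, the opening and the grip force at its end, in the units of the state.
- r.get_state(): the state, without advancing time (a new reading comes with each control period).
- eyes.snapshot(name): name is "scene" or "top" or "wrist"; returns a dict with "frame" (420x560x3 uint8, red, green, blue), "z_map" (420x560 float32, m along the optical axis (not along the pixel's ray), 0 where there is no reading), "intrinsics" (3x3 intrinsics, pixels), "world_to_cam" (4x4, takes a point from world to camera coordinates). Camera axes: x right, y down, z forward; pixel columns grow to the right and rows downward; lengths in m; the calibration is good to about 2 mm. A picture is of the moment at which its call begins.
- finish_job(): hands the job in; it is judged then, once.
The state is a dict: "clock": time; "q": joint angles; "qd": joint speeds; "joint_torque": joint torques, N m; "tool_pos": TCP position; "eef_rot": TCP orientation; "contact_force": force on the tool from outside, world axes, zero at the start; "moment": the same for the moment, N m; "opening": opening from 0.0 (shut) to 1.0 (fully open); "finger_force": force on a finger pad.
Only numpy, scipy, OpenCV 4.12 (cv2) and the standard library are available. Lean on these libraries where they do the work, as an engineer would, in place of code of your own. Each camera call takes 0.05 s, during which the arm holds its last target. There are 200 camera calls.

## Task

Set the three thumbwheels of the grey counter console so that the faces pointing straight up, between the yellow index marks, show from left to right 5, 2 and 4 dots, each wheel clicked home; the wheels and their bearings are delicate, so never press on them or the console with more than 18 N. Only when all three show the code, push the red load button all the way in and let it come back out. Leave everything else on the bench where it is.

Things in the scene. Friction and masses are not known exactly. Their poses are not given: they have to be found in the camera images.
- console: grey console fixed to the bench, 120 (x) x 200 (y) x 62 mm to its flat deck. Origin: centre of its underside; x points away from its front edge (the one nearer the robot), y to its left, z up. On the deck at x = 0: left, middle and right thumbwheel at y = +67, +22, -23 mm (axles along y, standing 10 to 18 mm out of the deck), red load button at y = -75 mm, its top 84 mm above the bench
- top_l (a point): nominal top of the left (console y = +67 mm) wheel, 76 mm above the bench, 14 mm above the deck. The point belongs to the console: the wheel itself sits at a height of its own, up to 4 mm above or below, to be found by touch. Smooth rim: press a fingertip on top (8 to 10 N turns it without slipping) and drag along console x. Axes as the console's
- top_m (a point): nominal top of the middle (console y = +22 mm) wheel, 76 mm above the bench, 14 mm above the deck. The point belongs to the console: the wheel itself sits at a height of its own, up to 4 mm above or below, to be found by touch. Smooth rim: press a fingertip on top (8 to 10 N turns it without slipping) and drag along console x. Axes as the console's
- top_r (a point): nominal top of the right (console y = -23 mm) wheel, 76 mm above the bench, 14 mm above the deck. The point belongs to the console: the wheel itself sits at a height of its own, up to 4 mm above or below, to be found by touch. Smooth rim: press a fingertip on top (8 to 10 N turns it without slipping) and drag along console x. Axes as the console's
- wheel_l (a joint): left black wheel with white dotted faces, 48 mm diameter, 20 mm wide. Value in rad: 0 shows 1 dot on top, each 0.628 more shows one dot more, up to 6 dots at 3.142; end stops beyond 1 and 6. Grows when the top of the rim is dragged along the console's +x, 15.1 mm of rim a click. A detent (about 2 N at the rim) pulls it to the nearest face. Sprung: sinks 1 mm per 4 N pressed, hard stop at 6 mm
- wheel_m (a joint): middle black wheel with white dotted faces, 48 mm diameter, 20 mm wide. Value in rad: 0 shows 1 dot on top, each 0.628 more shows one dot more, up to 6 dots at 3.142; end stops beyond 1 and 6. Grows when the top of the rim is dragged along the console's +x, 15.1 mm of rim a click. A detent (about 2 N at the rim) pulls it to the nearest face. Sprung: sinks 1 mm per 4 N pressed, hard stop at 6 mm
- wheel_r (a joint): right black wheel with white dotted faces, 48 mm diameter, 20 mm wide. Value in rad: 0 shows 1 dot on top, each 0.628 more shows one dot more, up to 6 dots at 3.142; end stops beyond 1 and 6. Grows when the top of the rim is dragged along the console's +x, 15.1 mm of rim a click. A detent (about 2 N at the rim) pulls it to the nearest face. Sprung: sinks 1 mm per 4 N pressed, hard stop at 6 mm
- load_top (a point): centre of the top of the red round load button, 28 mm diameter; it is pressed straight down
- load (a joint): travel of the load button in m, 0 out, 0.006 fully in (about 5 N); springs back
- tape_black: roll of black tape, 66 mm diameter, 19 mm high, loose bystander; origin under its centre
- tape_red: small roll of red tape, 42 mm diameter, 18 mm high, loose bystander; origin under its centre
- solder_reel: small red and white reel of solder, 55 mm diameter, 46 mm high, loose bystander; origin under its centre

How it is judged:
On the way, in this order (a step that is already met when the one before it is completed fails the run):
1. all three wheels show the code 5, 2, 4 (value of joint wheel_l between 2.363 and 2.663 rad and value of joint wheel_m between 0.478 and 0.778 rad and value of joint wheel_r between 1.735 and 2.035 rad), for 0.2 s.
2. the load button is pushed all the way in (value of joint load above 0.005 m), for 0.1 s.
At the end, for the whole second after the job is handed in: the wheels rest at 5, 2 and 4 dots (left, middle, right; each within 0.15 rad of its click position) and the load button is out again (less than 2 mm in) (all of step 1 and value of joint load below 0.002 m and velocity of joint wheel_l between -0.2 and 0.2 rad/s and velocity of joint wheel_m between -0.2 and 0.2 rad/s and velocity of joint wheel_r between -0.2 and 0.2 rad/s); the robot touches nothing.
It fails at once if the console or a wheel (not the button) is pressed with more than 18 N (contact force between console and anything else above 18 N).
It fails at once if the load button is pushed in while a wheel does not show the code (value of joint load above 0.004 m and not (value of joint wheel_l between 2.363 and 2.663 rad and value of joint wheel_m between 0.478 and 0.778 rad and value of joint wheel_r between 1.735 and 2.035 rad)).
It fails at once if the roll of black tape is moved (distance of tape_black from where it was at the start of the episode above 0.03 m).
It fails at once if the roll of red tape is moved (distance of tape_red from where it was at the start of the episode above 0.03 m).
It fails at once if the solder reel is moved (distance of solder_reel from where it was at the start of the episode above 0.03 m).
It also fails if it takes over 64 s, if anything falls off the work surface, if the arm or the gripper's body presses on something with over 40 N, if the wrist force passes 120 N, or if a joint passes its speed limit or range.

## Working session

There is one attempt and no reset: what is moved stays moved. The work goes in short steps, Python scripts to look and compute and a tool call to move; the robot and the scene stay as the last step left them, time stands still between calls to the robot, and variables do not carry over. Pictures are saved under pics/ and viewed, at most 10 in all, crops included, and the job is handed in when it is done.

Besides the shell and the picture viewer there is one more tool, called by a JSON object that holds its "name" and its "arguments". move_arm: Moves the arm, as the interface text tells. Its arguments: {"type":"object","properties":{"motion":{"type":"array","items":{"type":"array","items":{"type":"number"}}},"newtons":{"type":"number"}},"required":["motion"]}

```bash
mkdir -p pics
cat > h.py <<'E'
import numpy as np, cv2
from plant import r, eyes, finish_job
def snap(n,f):
    s=eyes.snapshot(n); cv2.imwrite('pics/'+f,s['frame'][:,:,::-1]); np.savez('pics/'+f[:-4]+'.npz',**s); return s
def pt(s,u,v):
    z=float(s['z_map'][int(v),int(u)]); K=s['intrinsics']; c=np.linalg.inv(K)@[u,v,1]*z
    return (np.linalg.inv(s['world_to_cam'])@[*c,1])[:3]
def plane(s,u,v,h):
    T=np.linalg.inv(s['world_to_cam']); d=T[:3,:3]@np.linalg.inv(s['intrinsics'])@[u,v,1]; o=T[:3,3]
    return o+d*(h-o[2])/d[2]
E
python3 - <<'E'
from h import *
a=snap('top','t1.png'); b=snap('scene','s1.png')
st=r.get_state(); print({k:np.round(v,3) for k,v in st.items()})
E
```

```text
{'clock': np.float64(0.1), 'q': array([-1.251,  0.69 , -0.195,  1.566,  0.157,  0.902, -0.215]), 'qd': array([-0.   , -0.002, -0.   , -0.002,  0.001, -0.   , -0.   ]), 'joint_torque': array([-2.0000e-03, -5.2850e+01, -1.2710e+00, -1.5383e+01, -5.3000e-02,
        2.0000e-03,  0.0000e+00]), 'tool_pos': array([0.176, 0.599, 0.238]), 'eef_rot': array([ 0.142,  0.99 , -0.001, -0.   ]), 'contact_force': array([-0.227,  0.588,  0.049]), 'moment': array([0.016, 0.05 , 0.018]), 'finger_force': np.float64(0.0), 'opening': np.float64(1.003)}
```

View pics/t1.png

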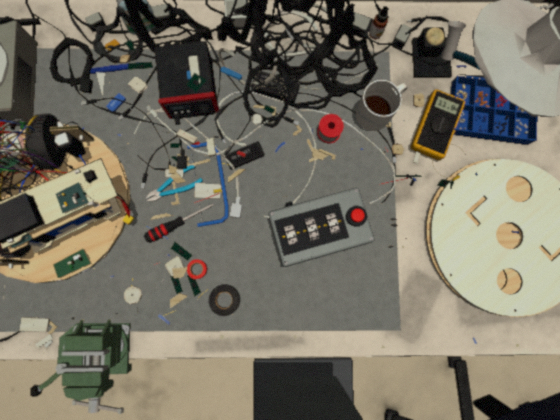

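View pics/s1.png

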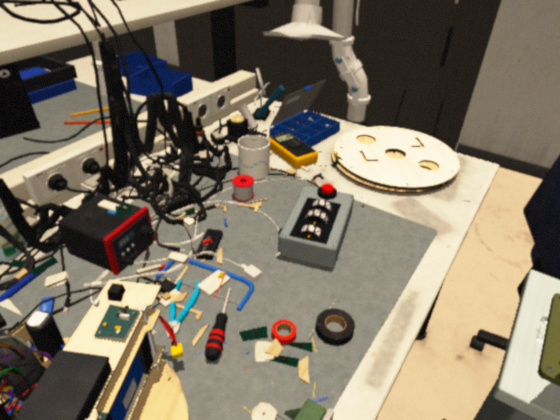

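The top view shows the console at about (321,228), with wheels at (290,232), (312,227) and (333,221) and the button at (358,215). The bystanders are at (225,299), (197,269) and (331,127).

Run:
```python
import numpy as np,cv2,h
a=dict(np.load('pics/t1.npz')); f=a['frame']
hsv=cv2.cvtColor(f,cv2.COLOR_RGB2HSV)
red=((hsv[...,0]<8)|(hsv[...,0]>172))&(hsv[...,1]>150)&(hsv[...,2]>90)
red[:190]=0;red[240:]=0;red[:,:335]=0;red[:,380:]=0
v,u=np.nonzero(red);print('btn',u.mean(),v.mean(),len(u),h.plane(a,u.mean(),v.mean(),.084),h.pt(a,u.mean(),v.mean()))
# deck: depth height mask
K=a['intrinsics'];T=np.linalg.inv(a['world_to_cam']);vv,uu=np.mgrid[:420,:560];z=a['z_map']
P=np.stack([(uu-K[0,2])/K[0,0]*z,(vv-K[1,2])/K[1,1]*z,z,0*z+1],-1)@T.T
m=((P[...,2]>.05)&(P[...,2]<.1)).astype(np.uint8);m[:,:260]=0;m[:,385:]=0;m[:180]=0;m[275:]=0
c=max(cv2.findContours(m,0,2)[0],key=cv2.contourArea)
w=np.array([h.plane(a,*p[0],.062)[:2] for p in c],np.float32)
print(cv2.minAreaRect(w), np.median(P[m>0][:,2]))
for p in [(290,232),(312,227),(333,221)]: print(h.plane(a,*p,.076))
cv2.imwrite('pics/c1.png',np.hstack([cv2.resize(f[185:270,265:380,::-1],(690,510),interpolation=cv2.INTER_CUBIC)]))
```

```text
btn 357.44303797468353 214.68354430379748 158 [ 0.58184593 -0.06756704  0.084     ] [ 0.58174144 -0.06742766  0.08469526]
((0.5616986751556396, 0.005140393972396851), (0.11909721791744232, 0.1992436945438385), 15.551557540893555) 0.06224744203579391
[0.54763197 0.07005974 0.076     ]
[0.55777244 0.02496458 0.076     ]
[ 0.57004778 -0.01839065  0.076     ]
```

View pics/c1.png

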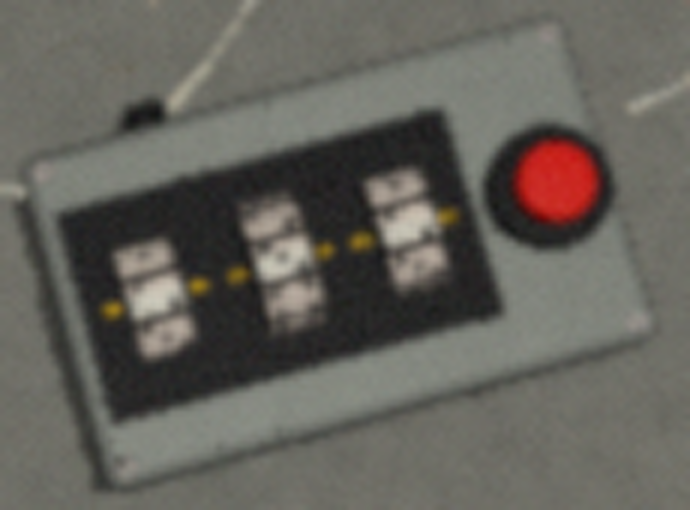

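{"name": "move_arm", "arguments": {"motion": [[-60,-50,0,0,0,0,1],[-110,-94,0,0,0,0,1],[-155,-132,0,0,0,0,1],[-200,-170,0,0,0,0,1],[-245,-208,0,0,0,0,1]], "newtons": 20}}

```text
clock: 0.72
tool_pos: [0.3486, 0.3366, 0.2386]
eef_rot: [0.142, 0.99, -0.0, 0.0]
contact_force: [1.7, -0.1, 0.5]
opening: 0.457
finger_force: 0.0
```

```bash
cat > g.py <<'E'
# offsets to goal in current tool axes: python3 g.py consx consy z (m)
import sys; from h import *
from scipy.spatial.transform import Rotation as R
C=np.array([.5617,.0051,0]); Rc=R.from_euler('z',15.5,degrees=True)
def rel(g):
    st=r.get_state(); T=R.from_quat(st['eef_rot']); w=C+Rc.apply(g)
    G=Rc*R.from_quat([0,1,0,0])
    print('t %.2f'%st['clock'],'shift',np.round(T.inv().apply(w-st['tool_pos'])*1e3,1),'turn',np.round((T.inv()*G).as_rotvec(degrees=True),1),
     'cons',np.round(Rc.inv().apply(st['tool_pos']-C)*1e3,1),'F',np.round(Rc.inv().apply(st['contact_force']),2))
if __name__=='__main__': rel([float(x) for x in sys.argv[1:4]])
E
python3 g.py -.0 .022 .24
```

```text
t 0.72 shift [-286.3 -239.3   -1.3] turn [ -0.    0.  -31.9] cons [-116.8  376.4  238.6] F [ 1.6  -0.6   0.47]
```

{"name": "move_arm", "arguments": {"motion": [[-45,-38,0,0,0,-6.4,1],[-90,-76,0,0,0,-12.8,1],[-136,-115,0,0,0,-19.2,1],[-182,-155,0,0,0,-25.6,1],[-228,-194,0,0,0,-31.9,1]]}}

```text
clock: 1.35
tool_pos: [0.5125, 0.0862, 0.2385]
eef_rot: [-0.137, 0.991, 0.0, -0.0]
contact_force: [0.8, 0.2, -0.1]
opening: 0.007
finger_force: 0.0
```

```bash
python3 g.py -.0 .022 .18; python3 -c "
from h import *
s=snap('wrist','w1.png');W=s['world_to_cam'];print(np.linalg.inv(W).round(3))
from g import C,Rc
for y in(.067,.022,-.023):
  p=s['intrinsics']@(W@np.r_[C+Rc.apply([0,y,.076]),1])[:3];print(p[:2]/p[2])
"
```

```text
t 1.35 shift [-25.5 -69.4  58.5] turn [ 0.  -0.   0.2] cons [-25.7  91.3 238.5] F [ 0.8   0.03 -0.13]
[[-0.271  0.93   0.249  0.45 ]
 [ 0.963  0.262  0.07   0.07 ]
 [-0.     0.258 -0.966  0.385]
 [ 0.     0.     0.     1.   ]]
[252.86668697 216.09846758]
[207.22855244 215.92897961]
[161.57942801 215.75945083]
```

View pics/w1.png

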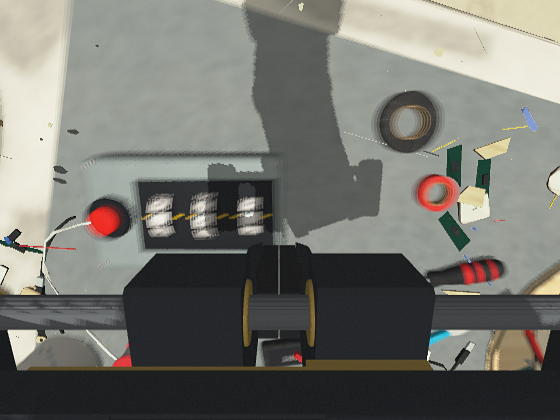

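{"name": "move_arm", "arguments": {"motion": [[-12,-35,29,0,0,0,1],[-25,-69,58,0,0,0,1],[-25,-69,58,0,0,0,1],[-25,-69,58,0,0,0,1]]}}

```text
clock: 1.9
tool_pos: [0.5539, 0.0294, 0.1807]
eef_rot: [-0.135, 0.991, 0.001, -0.0]
contact_force: [-0.2, 0.8, -0.2]
opening: 0.005
finger_force: 0.0
```

```bash
python3 g.py -.0 .067 .085; python3 -c "
from h import *
s=snap('wrist','w2.png');W=s['world_to_cam']
from g import C,Rc
q=[]
for y in(.067,.022,-.023,-.075):
  p=s['intrinsics']@(W@np.r_[C+Rc.apply([0,y,.076 if y>-.05 else .084]),1])[:3];q.append(p[:2]/p[2]);print(q[-1])
a,b=np.array(q[2]),np.array(q[0]);m=((a+b)/2).astype(int)
cv2.imwrite('pics/c2.png',cv2.resize(s['frame'][m[1]-60:m[1]+60,m[0]-80:m[0]+80,::-1],(800,600),interpolation=cv2.INTER_CUBIC))
f=cv2.cvtColor(s['frame'],cv2.COLOR_RGB2HSV);k=((f[...,0]<8)|(f[...,0]>172))&(f[...,1]>150)&(f[...,2]>90)
c=max(cv2.findContours(k.astype(np.uint8),0,2)[0],key=cv2.contourArea);(u,v),rr=cv2.minEnclosingCircle(c);print(u,v,rr,plane(s,u,v,.084),Rc.inv().apply(plane(s,u,v,.084)-C))
"
```

```text
t 1.90 shift [-1.1 41.4 95.8] turn [ 0.1 -0.   0.1] cons [ -1.   25.5 180.7] F [-0.01  0.83 -0.2 ]
[329.4000002  206.85840253]
[272.86147037 206.82308053]
[216.30488785 206.78774725]
[147.02418727 209.37457253]
536.2958984375 177.5 26.414608001708984 [0.47861854 0.21094097 0.084     ] [-0.02505122  0.22055718  0.084     ]
```

View pics/c2.png

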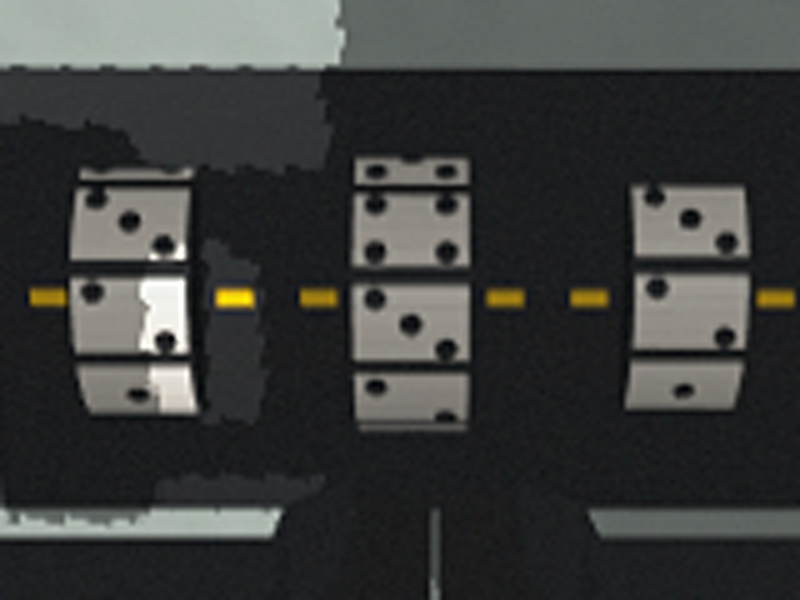

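```bash
python3 -c "
import h,numpy as np,cv2
from g import C,Rc
s=dict(np.load('pics/w2.npz'));f=cv2.cvtColor(s['frame'],cv2.COLOR_RGB2HSV)
k=(abs(f[...,0].astype(int)-25)<6)&(f[...,1]>150)&(f[...,2]>70);k[:190]=0;k[220:]=0
n,l,st,ce=cv2.connectedComponentsWithStats(k.astype(np.uint8))
for i in range(1,n):
  if st[i,4]>8: print('mark',ce[i],(1e3*Rc.inv().apply(h.plane(s,*ce[i],.0625)-C)).round(1))
k=((f[...,0]<8)|(f[...,0]>172))&(f[...,1]>150)&(f[...,2]>90);k[:,200:]=0
c=max(cv2.findContours(k.astype(np.uint8),0,2)[0],key=cv2.contourArea);(u,v),rr=cv2.minEnclosingCircle(c);print('btn',u,v,rr,(1e3*Rc.inv().apply(h.plane(s,u,v,.084)-C)).round(1),h.pt(s,u,v))
for u in (218,274,330):
  print(u,[tuple((1e3*Rc.inv().apply(h.pt(s,u,v)-C)).round(1)) for v in range(196,216,3)])
print(h.pt(s,246,206),h.pt(s,302,206))
"
```

```text
mark [238.6875 205.375 ] [ 2.3 -6.8 62.5]
mark [201.18181818 205.04545455] [  2.  -38.2  62.5]
mark [255.5 205. ] [ 2.   7.2 62.5]
mark [292.5 205. ] [ 2.  38.2 62.5]
mark [309.5 205. ] [ 1.9 52.5 62.5]
mark [346.62068966 205.44827586] [ 2.3 83.6 62.5]
btn 150.1682891845703 209.55853271484375 18.999685287475586 [  0.1 -72.6  84. ] [ 0.58062953 -0.06428522  0.08564566]
218 [(np.float64(-8.3), np.float64(-21.6), np.float64(74.0)), (np.float64(-6.1), np.float64(-21.6), np.float64(74.9)), (np.float64(-3.8), np.float64(-21.6), np.float64(75.5)), (np.float64(-1.3), np.float64(-21.7), np.float64(75.4)), (np.float64(0.7), np.float64(-21.5), np.float64(77.0)), (np.float64(3.6), np.float64(-21.9), np.float64(75.5)), (np.float64(6.3), np.float64(-22.1), np.float64(75.0))]
274 [(np.float64(-9.2), np.float64(23.0), np.float64(77.8)), (np.float64(-6.6), np.float64(22.9), np.float64(77.0)), (np.float64(-4.6), np.float64(23.0), np.float64(78.6)), (np.float64(-2.7), np.float64(23.0), np.float64(80.6)), (np.float64(-0.2), np.float64(23.0), np.float64(80.3)), (np.float64(2.2), np.float64(23.0), np.float64(80.6)), (np.float64(4.8), np.float64(22.9), np.float64(79.8))]
330 [(np.float64(-8.2), np.float64(67.6), np.float64(73.2)), (np.float64(-5.5), np.float64(67.9), np.float64(72.1)), (np.float64(-3.2), np.float64(67.9), np.float64(72.7)), (np.float64(-0.8), np.float64(67.9), np.float64(73.3)), (np.float64(1.7), np.float64(68.0), np.float64(73.0)), (np.float64(3.8), np.float64(67.8), np.float64(74.7)), (np.float64(6.6), np.float64(68.1), np.float64(73.7))]
[0.56415146 0.00520292 0.0642458 ] [0.55160289 0.05007792 0.06451414]
```

{"name": "move_arm", "arguments": {"motion": [[3,30,20,0,0,0,1],[6,42.5,60,0,0,0,1],[6,42.5,85,0,0,0,1],[6,42.5,95,0,0,0,1],[6,42.5,95,0,0,0,1]]}}

```text
clock: 2.58
tool_pos: [0.5372, 0.0683, 0.0861]
eef_rot: [-0.135, 0.991, 0.0, 0.0]
contact_force: [-1.5, 0.2, 0.2]
opening: 0.006
finger_force: 0.0
```

```bash
python3 g.py -.007 .068 .075
```

```text
t 2.58 shift [ 0.3  0.6 11.1] turn [0.  0.  0.1] cons [-6.7 67.4 86.1] F [-1.38  0.59  0.23]
```

{"name": "move_arm", "arguments": {"motion": [[0,0,4,0,0,0,1],[0,0,7,0,0,0,1],[0,0,9,0,0,0,1],[0,0,10,0,0,0,1],[0,0,10,0,0,0,1]]}}

```text
clock: 3.2
tool_pos: [0.5372, 0.0676, 0.0757]
eef_rot: [-0.135, 0.991, 0.0, -0.0]
contact_force: [0.6, 0.3, 0.6]
opening: 0.008
finger_force: 0.0
```

{"name": "move_arm", "arguments": {"motion": [[0,0,1,0,0,0,1],[0,0,1.5,0,0,0,1],[0,0,1.5,0,0,0,1],[0,0,1.5,0,0,0,1]]}}

```text
clock: 3.7
tool_pos: [0.5372, 0.0676, 0.0742]
eef_rot: [-0.135, 0.991, 0.0, 0.0]
contact_force: [0.3, -0.4, 0.3]
opening: 0.005
finger_force: 0.0
```

{"name": "move_arm", "arguments": {"motion": [[0,0,1,0,0,0,1],[0,0,1.5,0,0,0,1],[0,0,1.5,0,0,0,1],[0,0,1.5,0,0,0,1]]}}

```text
clock: 4.2
tool_pos: [0.5372, 0.0676, 0.0727]
eef_rot: [-0.135, 0.991, 0.0, 0.0]
contact_force: [0.1, 0.0, 1.1]
opening: 0.009
finger_force: 0.2
```

{"name": "move_arm", "arguments": {"motion": [[0,0,1,0,0,0,1],[0,0,1.5,0,0,0,1],[0,0,1.5,0,0,0,1],[0,0,1.5,0,0,0,1]]}}

```text
clock: 4.7
tool_pos: [0.5373, 0.0676, 0.0714]
eef_rot: [-0.135, 0.991, 0.0, 0.0]
contact_force: [-1.4, -0.8, 5.3]
opening: 0.006
finger_force: 2.5
```

{"name": "move_arm", "arguments": {"motion": [[0,0,0.6,0,0,0,1],[0,0,1.1,0,0,0,1],[0,0,1.1,0,0,0,1],[0,0,1.1,0,0,0,1]]}}

```text
clock: 5.2
tool_pos: [0.5374, 0.0677, 0.0706]
eef_rot: [-0.135, 0.991, 0.0, 0.0]
contact_force: [-0.9, -0.4, 7.9]
opening: 0.008
finger_force: 4.0
```

{"name": "move_arm", "arguments": {"motion": [[-2,0,0.4,0,0,0,1],[-6,0,0.4,0,0,0,1],[-10,0,0.4,0,0,0,1],[-14,0,0.4,0,0,0,1],[-14,0,0.4,0,0,0,1]]}}

```text
clock: 5.82
tool_pos: [0.5518, 0.0717, 0.0704]
eef_rot: [-0.135, 0.991, 0.0, 0.001]
contact_force: [0.6, -0.7, 8.9]
opening: 0.003
finger_force: 4.4
```

```bash
python3 g.py -.007 .068 .075; python3 -c "
from h import *
s=snap('wrist','w3.png');W=s['world_to_cam']
cv2.imwrite('pics/c3.png',cv2.resize(s['frame'][130:280,180:380,::-1],(800,600),interpolation=cv2.INTER_CUBIC))"
```

```text
t 5.83 shift [15.3  1.2 -4.6] turn [-0.   0.1  0. ] cons [ 8.3 66.8 70.4] F [ 0.41 -0.87  8.92]
```

View pics/c3.png

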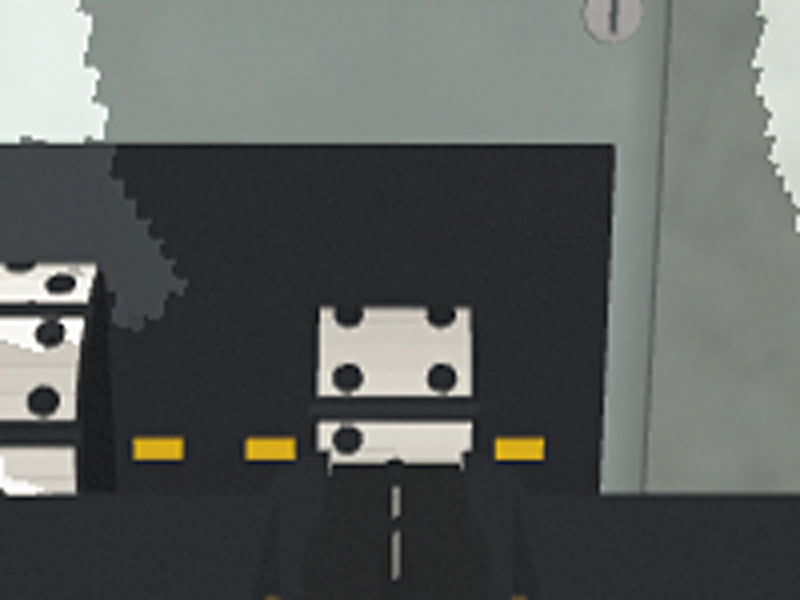

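The wheel now shows 3, so the drag works. Two more strokes follow.

{"name": "move_arm", "arguments": {"motion": [[0,0,-5,0,0,0,1],[8,0.5,-6,0,0,0,1],[15,1,-6,0,0,0,1],[15,1,-3,0,0,0,1],[15,1,-1.5,0,0,0,1]]}}

```text
clock: 6.5
tool_pos: [0.5353, 0.0681, 0.071]
eef_rot: [-0.135, 0.991, -0.0, -0.001]
contact_force: [-2.3, -0.2, 6.1]
opening: 0.004
finger_force: 3.2
```

{"name": "move_arm", "arguments": {"motion": [[0,0,0.8,0,0,0,1],[0,0,1.5,0,0,0,1],[0,0,1.5,0,0,0,1]]}}

```text
clock: 6.88
tool_pos: [0.5362, 0.0684, 0.0703]
eef_rot: [-0.135, 0.991, -0.0, 0.0]
contact_force: [-1.7, -0.5, 9.9]
opening: 0.003
finger_force: 4.5
```

{"name": "move_arm", "arguments": {"motion": [[-2,0,0,0,0,0,1],[-6,0,0,0,0,0,1],[-10,0,0,0,0,0,1],[-14.5,0,0,0,0,0,1],[-14.5,0,0,0,0,0,1]]}}

```text
clock: 7.5
tool_pos: [0.5514, 0.0726, 0.0705]
eef_rot: [-0.135, 0.991, 0.0, 0.001]
contact_force: [-0.7, -0.5, 9.1]
opening: 0.004
finger_force: 4.2
```

{"name": "move_arm", "arguments": {"motion": [[0,0,-5,0,0,0,1],[8,0,-6,0,0,0,1],[15,0,-6,0,0,0,1],[15,0,-3,0,0,0,1],[15,0,-1.5,0,0,0,1]]}}

```text
clock: 8.12
tool_pos: [0.5349, 0.0679, 0.071]
eef_rot: [-0.135, 0.991, -0.0, -0.001]
contact_force: [-1.5, 0.1, 7.4]
opening: 0.003
finger_force: 3.2
```

{"name": "move_arm", "arguments": {"motion": [[0,0,0.8,0,0,0,1],[0,0,1.5,0,0,0,1],[0,0,1.5,0,0,0,1]]}}

```text
clock: 8.5
tool_pos: [0.5357, 0.0681, 0.0703]
eef_rot: [-0.135, 0.991, -0.0, 0.0]
contact_force: [-1.1, 0.2, 8.6]
opening: 0.008
finger_force: 4.5
```

{"name": "move_arm", "arguments": {"motion": [[-2,0,0,0,0,0,1],[-6,0,0,0,0,0,1],[-10,0,0,0,0,0,1],[-14.5,0,0,0,0,0,1],[-14.5,0,0,0,0,0,1]]}}

```text
clock: 9.12
tool_pos: [0.5509, 0.0724, 0.0705]
eef_rot: [-0.135, 0.991, 0.0, 0.001]
contact_force: [-0.9, -1.3, 9.4]
opening: 0.005
finger_force: 4.2
```

{"name": "move_arm", "arguments": {"motion": [[0,0,-2,0,0,0,1],[0,0,-6,0,0,0,1],[0,0,-16,0,0,0,1],[0,0,-16,0,0,0,1]]}}

```text
clock: 9.62
tool_pos: [0.55, 0.0723, 0.0864]
eef_rot: [-0.135, 0.991, 0.0, 0.001]
contact_force: [0.0, 0.1, -0.4]
opening: 0.004
finger_force: 0.0
```

```bash
python3 g.py .009 .023 .085
```

```text
t 9.62 shift [ -2.3 -44.8   1.4] turn [0.  0.1 0. ] cons [ 6.7 67.8 86.4] F [ 0.03  0.1  -0.36]
```

{"name": "move_arm", "arguments": {"motion": [[-1,-22,-4,0,0,0,1],[-2,-45,-4,0,0,0,1],[-2,-45,-1,0,0,0,1],[-2,-45,3,0,0,0,1],[-2,-45,4,0,0,0,1]]}}

```text
clock: 10.25
tool_pos: [0.5628, 0.0308, 0.0813]
eef_rot: [-0.136, 0.991, 0.001, -0.0]
contact_force: [0.6, -1.2, 0.4]
opening: -0.0
finger_force: 0.0
```

{"name": "move_arm", "arguments": {"motion": [[0,0,0.7,0,0,0,1],[0,0,1.2,0,0,0,1],[0,0,1.2,0,0,0,1]]}}

```text
clock: 10.62
tool_pos: [0.5634, 0.0294, 0.0805]
eef_rot: [-0.135, 0.991, 0.0, 0.0]
contact_force: [0.6, -0.1, 0.8]
opening: 0.011
finger_force: 0.0
```

{"name": "move_arm", "arguments": {"motion": [[0,0,0.7,0,0,0,1],[0,0,1.2,0,0,0,1],[0,0,1.2,0,0,0,1]]}}

```text
clock: 11.0
tool_pos: [0.5635, 0.0292, 0.0794]
eef_rot: [-0.135, 0.991, 0.0, 0.0]
contact_force: [-0.6, 0.3, 1.6]
opening: 0.005
finger_force: 0.6
```

Contact is near 0.0797. I press about 2 mm more.

{"name": "move_arm", "arguments": {"motion": [[0,0,0.7,0,0,0,1],[0,0,1.4,0,0,0,1],[0,0,1.4,0,0,0,1]]}}

```text
clock: 11.38
tool_pos: [0.5636, 0.0293, 0.0782]
eef_rot: [-0.135, 0.991, -0.0, 0.0]
contact_force: [-0.7, -0.2, 4.3]
opening: 0.003
finger_force: 2.7
```

```bash
python3 g.py -.007 .023 .075
```

```text
t 11.38 shift [15.3  0.2  3.2] turn [-0.  0.  0.] cons [ 8.3 22.8 78.2] F [-0.76  0.05  4.29]
```

{"name": "move_arm", "arguments": {"motion": [[0,0,0.6,0,0,0,1],[0,0,1.2,0,0,0,1],[0,0,1.2,0,0,0,1]]}}

```text
clock: 11.75
tool_pos: [0.5638, 0.0293, 0.0774]
eef_rot: [-0.135, 0.991, -0.0, 0.0]
contact_force: [-0.8, -0.8, 8.8]
opening: 0.006
finger_force: 4.2
```

{"name": "move_arm", "arguments": {"motion": [[2,0,0.2,0,0,0,1],[6,0,0.2,0,0,0,1],[10,0,0.2,0,0,0,1],[14.5,0,0.2,0,0,0,1],[14.5,0,0.2,0,0,0,1]]}}

```text
clock: 12.38
tool_pos: [0.5496, 0.0254, 0.0773]
eef_rot: [-0.135, 0.991, -0.0, 0.0]
contact_force: [-2.1, -0.0, 8.7]
opening: 0.006
finger_force: 4.4
```

{"name": "move_arm", "arguments": {"motion": [[0,0,-2,0,0,0,1],[0,0,-6,0,0,0,1],[0,0,-12,0,0,0,1],[0,0,-12,0,0,0,1]]}}

```text
clock: 12.88
tool_pos: [0.5498, 0.0254, 0.0889]
eef_rot: [-0.135, 0.991, 0.0, 0.0]
contact_force: [0.0, 0.2, -0.6]
opening: 0.005
finger_force: 0.0
```

```bash
python3 g.py -.007 -.022 .080
```

```text
t 12.88 shift [  0.9 -44.8   8.9] turn [0. 0. 0.] cons [-6.1 22.8 88.9] F [ 0.1   0.23 -0.59]
```

{"name": "move_arm", "arguments": {"motion": [[0,-22,0,0,0,0,1],[1,-45,0,0,0,0,1],[1,-45,5,0,0,0,1],[1,-45,9,0,0,0,1],[1,-45,11,0,0,0,1]]}}

```text
clock: 13.5
tool_pos: [0.5601, -0.0167, 0.0771]
eef_rot: [-0.136, 0.991, 0.001, -0.0]
contact_force: [1.0, -0.7, -0.4]
opening: 0.004
finger_force: 0.0
```

{"name": "move_arm", "arguments": {"motion": [[0,0,0.7,0,0,0,1],[0,0,1.2,0,0,0,1],[0,0,1.2,0,0,0,1]]}}

```text
clock: 13.88
tool_pos: [0.5606, -0.0181, 0.0764]
eef_rot: [-0.135, 0.991, 0.0, 0.0]
contact_force: [0.4, -0.3, -0.4]
opening: 0.003
finger_force: 0.0
```

{"name": "move_arm", "arguments": {"motion": [[0,0,0.7,0,0,0,1],[0,0,1.2,0,0,0,1],[0,0,1.2,0,0,0,1]]}}

```text
clock: 14.25
tool_pos: [0.5606, -0.0183, 0.0752]
eef_rot: [-0.135, 0.991, 0.0, 0.0]
contact_force: [-0.3, -0.3, 1.1]
opening: 0.003
finger_force: 0.3
```

{"name": "move_arm", "arguments": {"motion": [[0,0,0.7,0,0,0,1],[0,0,1,0,0,0,1],[0,0,1,0,0,0,1]]}}

```text
clock: 14.62
tool_pos: [0.5607, -0.0183, 0.0743]
eef_rot: [-0.135, 0.991, -0.0, 0.0]
contact_force: [-0.7, 0.1, 4.5]
opening: 0.008
finger_force: 1.8
```

{"name": "move_arm", "arguments": {"motion": [[0,0,0.8,0,0,0,1],[0,0,1.6,0,0,0,1],[0,0,1.6,0,0,0,1]]}}

```text
clock: 15.0
tool_pos: [0.5608, -0.0182, 0.0731]
eef_rot: [-0.135, 0.991, -0.0, 0.0]
contact_force: [-1.2, -0.8, 8.1]
opening: 0.007
finger_force: 4.1
```

{"name": "move_arm", "arguments": {"motion": [[-2,0,0,0,0,0,1],[-6,0,0,0,0,0,1],[-10,0,0,0,0,0,1],[-14.5,0,0,0,0,0,1],[-14.5,0,0,0,0,0,1]]}}

```text
clock: 15.62
tool_pos: [0.5756, -0.0141, 0.0732]
eef_rot: [-0.135, 0.991, 0.0, 0.001]
contact_force: [-0.6, -0.1, 8.0]
opening: 0.004
finger_force: 3.9
```

{"name": "move_arm", "arguments": {"motion": [[0,0,-5,0,0,0,1],[8,0,-6,0,0,0,1],[15,0,-6,0,0,0,1],[15,0,-3,0,0,0,1],[15,0,-1.5,0,0,0,1]]}}

```text
clock: 16.25
tool_pos: [0.5595, -0.0187, 0.0738]
eef_rot: [-0.135, 0.991, -0.0, -0.001]
contact_force: [-1.9, -0.2, 5.1]
opening: 0.004
finger_force: 2.7
```

{"name": "move_arm", "arguments": {"motion": [[0,0,0.8,0,0,0,1],[0,0,1.5,0,0,0,1],[0,0,1.5,0,0,0,1]]}}

```text
clock: 16.62
tool_pos: [0.5604, -0.0184, 0.0731]
eef_rot: [-0.135, 0.991, -0.0, 0.0]
contact_force: [-1.8, -0.5, 7.8]
opening: 0.009
finger_force: 4.0
```

{"name": "move_arm", "arguments": {"motion": [[-2,0,0,0,0,0,1],[-6,0,0,0,0,0,1],[-10,0,0,0,0,0,1],[-14.5,0,0,0,0,0,1],[-14.5,0,0,0,0,0,1]]}}

```text
clock: 17.25
tool_pos: [0.5755, -0.0143, 0.0733]
eef_rot: [-0.135, 0.991, -0.0, 0.001]
contact_force: [0.0, -1.0, 7.2]
opening: 0.005
finger_force: 3.7
```

{"name": "move_arm", "arguments": {"motion": [[0,0,-2,0,0,0,1],[0,0,-15,0,0,0,1],[0,0,-50,0,0,0,1],[5,22,-100,0,0,0,1],[5,45,-110,0,0,0,1]]}}

```text
clock: 17.88
tool_pos: [0.5586, 0.0284, 0.1858]
eef_rot: [-0.135, 0.991, 0.0, 0.003]
contact_force: [0.8, 0.1, 0.7]
opening: 0.007
finger_force: 0.0
```

{"name": "move_arm", "arguments": {"motion": [[0,0,0,0,0,0,1],[0,0,0,0,0,0,1],[0,0,0,0,0,0,1]]}}

```text
clock: 18.25
tool_pos: [0.5567, 0.0261, 0.1812]
eef_rot: [-0.134, 0.991, -0.0, -0.001]
contact_force: [0.0, -0.0, -0.3]
opening: 0.004
finger_force: 0.0
```

```bash
python3 g.py .001 -.074 .095; python3 -c "
from h import *
s=snap('wrist','w4.png');W=s['world_to_cam']
cv2.imwrite('pics/c4.png',cv2.resize(s['frame'][146:266,192:352,::-1],(800,600),interpolation=cv2.INTER_CUBIC))"
```

```text
t 18.25 shift [ -0.6 -95.6  86.2] turn [-0.  -0.1 -0.1] cons [  0.8  21.6 181.2] F [-0.   -0.03 -0.31]
```

View pics/c4.png

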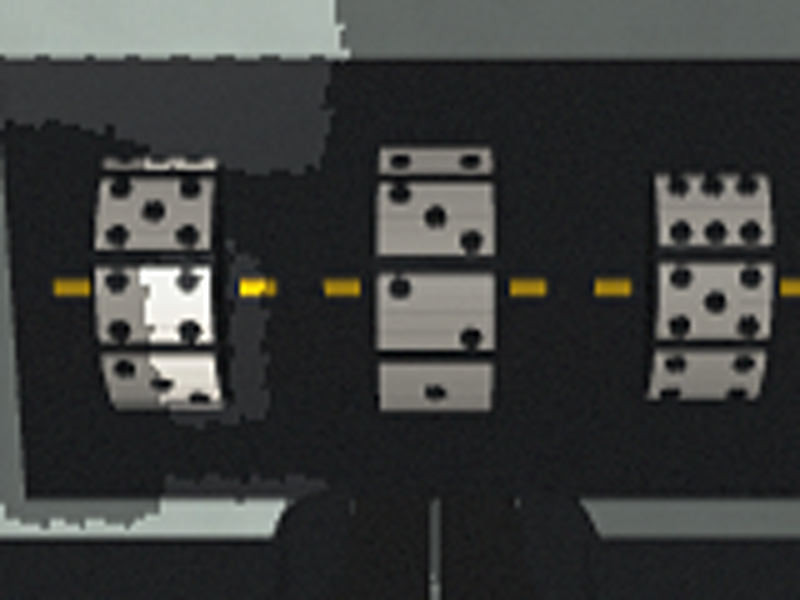

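The wheels show 5, 2 and 4 (left wheel at the right of the crop), each centred on the marks. Next is the button.

{"name": "move_arm", "arguments": {"motion": [[0,-40,20,0,0,0,1],[0,-80,50,0,0,0,1],[0,-96,75,0,0,0,1],[0,-96,89,0,0,0,1],[0,-96,91,0,0,0,1]]}}

```text
clock: 18.92
tool_pos: [0.5821, -0.0637, 0.0906]
eef_rot: [-0.136, 0.991, 0.001, -0.001]
contact_force: [1.0, -0.1, 0.7]
opening: 0.004
finger_force: 0.0
```

{"name": "move_arm", "arguments": {"motion": [[0,0,2,0,0,0,1],[0,0,5,0,0,0,1],[0,0,8,0,0,0,1],[0,0,10,0,0,0,1],[0,0,10,0,0,0,1]]}}

```text
clock: 19.55
tool_pos: [0.5832, -0.0645, 0.0818]
eef_rot: [-0.135, 0.991, 0.0, 0.0]
contact_force: [-0.1, 1.5, 3.6]
opening: 0.009
finger_force: 1.4
```

{"name": "move_arm", "arguments": {"motion": [[0,0,1,0,0,0,1],[0,0,2,0,0,0,1],[0,0,3,0,0,0,1],[0,0,3,0,0,0,1]]}}

```text
clock: 20.05
tool_pos: [0.5832, -0.0646, 0.0786]
eef_rot: [-0.135, 0.991, 0.0, 0.0]
contact_force: [0.6, 2.3, 4.9]
opening: 0.006
finger_force: 2.4
```

{"name": "move_arm", "arguments": {"motion": [[0,0,0.7,0,0,0,1],[0,0,1.2,0,0,0,1],[0,0,1.2,0,0,0,1]]}}

```text
clock: 20.42
tool_pos: [0.5832, -0.0646, 0.0784]
eef_rot: [-0.135, 0.991, 0.0, 0.001]
contact_force: [-1.8, 2.2, 12.7]
opening: 0.004
finger_force: 6.1
```

The button is at its hard stop: force is 12.7 N and the TCP no longer moves down. I retract.

{"name": "move_arm", "arguments": {"motion": [[0,0,0,0,0,0,1],[0,0,-3,0,0,0,1],[0,0,-8,0,0,0,1],[0,0,-30,0,0,0,1],[0,0,-80,0,0,0,1]]}}

```text
clock: 21.05
tool_pos: [0.5801, -0.0666, 0.1556]
eef_rot: [-0.135, 0.991, -0.0, -0.004]
contact_force: [0.7, -0.6, 0.3]
opening: 0.003
finger_force: 0.0
```

{"name": "move_arm", "arguments": {"motion": [[0,60,-20,0,0,0,1],[0,96,-20,0,0,0,1],[0,96,-20,0,0,0,1],[0,96,-20,0,0,0,1],[0,96,-20,0,0,0,1]]}}

```text
clock: 21.68
tool_pos: [0.5571, 0.0252, 0.1767]
eef_rot: [-0.134, 0.991, -0.001, -0.001]
contact_force: [-0.1, -0.5, -0.0]
opening: 0.002
finger_force: 0.0
```

```bash
python3 -c "
from h import *
s=snap('wrist','w5.png');print(r.get_state()['clock'])"
```

```text
21.725
```

View pics/w5.png

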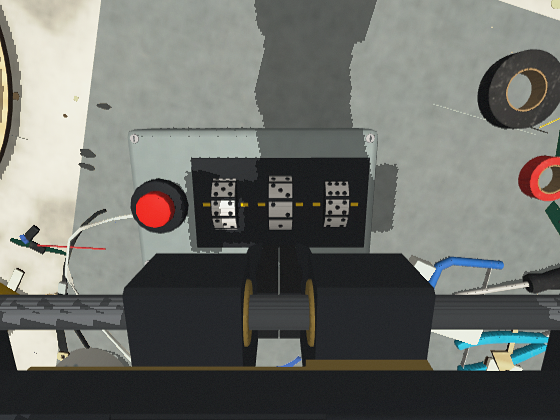

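The button is out at (153,209), and the wheels still show 4, 2 and 5 at columns 224, 280 and 337 (this view is mirrored). The tapes are undisturbed.

```bash
python3 -c "
from plant import finish_job
print(finish_job())"
```

```text
the job is handed in; nothing more can be done
None
```

The wheels show 5, 2 and 4 from left to right, the load button was pushed to its stop (12.7 N) and came back out, and the job is handed in at about 22 s; the highest force I read on a wheel was 9.9 N, and no verdict was returned.

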